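# Hold a bevelled batten in the corner of a jig

## Task

Pick up the bevelled wooden batten and seat it in the plywood holding jig with its bevelled edge facing away from the fence: flat on the bed, back flush along the fence, one end butted up to the stop block. Then, with the fingers, press it down onto the bed and back against the fence at once with one firm diagonal push (about 15 N) and finish while still holding that push, as if for someone about to drill it. Leave the tape, card box, clamp and screwdriver lying around it where they are.

Things in the scene. Friction and masses are not known exactly. Their poses are not given: they have to be found in the camera images.
- batten: Loose pale wooden batten, 48 (x) x 130 (y) x 40 (z) mm, 0.09 to 0.18 kg, on the table beside the jig. Origin: centre of its underside; z up. Back (+x) face upright, 40 mm high; front (-x) face upright for the lower 24 mm, then a 45 degree bevel, 16 mm wide and high, runs along the whole length to the 32 mm wide top. Grip it across x by the lower 24 mm.
- batten_bevel (a point): Middle of the batten's bevel: 16 mm in front (-x) of the batten's origin and 32 mm above its underside. A push square to the bevel runs 45 degrees down and towards the batten's +x. Wood on wood has friction of about 0.6: push back at least as hard as down, or the bed's friction takes the push from the fence.
- jig: Bed of the holding jig: plywood, 140 (x) x 220 (y) x 12 (z) mm, fixed to the table. Origin: centre of its underside. x points to the fence, y along the fence to the stop's side. The fence covers the last 20 mm of the bed at +x; its front face is at x = +50 mm. Seated, the batten's origin is at x = +26, z = +12 mm, with its axes along the jig's.
- fence: Wooden fence fixed along the far (+x) edge of the bed, 20 (x) x 220 (y) mm, 50 mm high above the bed (taller than the batten). Origin: centre of its underside, on the bed, at x = +60 mm of the jig. Same axes as the jig. A finger between batten and fence keeps the batten off the fence.
- stop: Dark wooden stop strip fixed on the bed's +y (left) part, running from the fence towards the robot: 90 (x) x 24 (y) mm, 28 mm high. Origin: centre of its underside, on the bed, at x = +5 mm of the jig; its y varies. Axes as the jig. Its -y face, 12 mm from its origin, takes the batten's +y end: the seated batten's origin is 77 mm from the stop's towards -y.
- tape_black: Bystander: roll of black tape, 62 mm across, 19 mm high, lying flat; origin: centre of its underside. Leave it.
- screw_box: Bystander: brown card box, 45x70x41 mm; origin: centre of its underside. Leave it.
- spring_clamp: Bystander: orange spring clamp, 74x142x21 mm, lying flat; origin: centre of its underside. Leave it.
- driver_yellow: Bystander: yellow-handled screwdriver, 206 mm long, 31 mm high, lying along its y axis; origin: centre of its underside. Leave it.
Mind the look-alikes: they are no part of the job. What is meant by the batten is not turquoise, and is the larger of those in its own colour.

How it is judged:
By the outcome, as a careful person would: the job done as asked, in the order asked, and still so for the second after the job is handed in, while the arm keeps its last pose, push and grip.
It also fails if it takes over 59 s, if anything falls off the work surface, if the arm or the gripper's body presses on something with over 40 N, if the wrist force passes 120 N, or if a joint passes its speed limit or range.

## Robot

A 6-joint arm with a two-finger parallel gripper is mounted at the origin on a cart in front of the work surface, level with it; the furniture and walls round the work are solid. World frame = base frame: x ahead of the robot, y to its left, z up, the work surface at z = 0. Lengths are in m, angles in rad, forces in N, time in s.
With the tool pointing down it reaches from about 0.25 to 0.725 m from the base axis. Payload 4 kg.
Tool frame: the origin (TCP) lies at the very end of the fingers, on their centre line; the grasp point (between the pads) lies 19 mm behind it; z points along the fingers, y is the line along which they close (so a half turn about z gives the same grasp; the last joint's range is limited). The gripper opens to 85 mm and grips with 20 to 120 N. Pads are 22 mm wide; open, the fingers measure 114 mm over their backs; the gripper's body (76 mm by 85 mm) begins 54 mm behind the grasp point. The pads swing forward as they close: fully open they stand 13 mm farther back than shut.
Start: joints at [1.28, 0.241, 0.005, 1.335, 0, 1.571], TCP at [0.143, 0.479, 0.194] pointing down, gripper open.
Joint ranges: [-2.72, 2.72], [-1.05, 1.87], [-1.09, 1.28], [-1.99, 2.15], [-1.42, 1.44], [-3.14, 3.14]. Speed limits (rad/s): [2.79, 2.79, 3.14, 3.14, 3.14, 3.14].

## Interface

Orientations are given as a unit quaternion [x, y, z, w].
In Python, from workcell import arm, effector, solver, observe, camera, camera_info, job, find_in, trace gives the robot as it stands. The module is installed in compiled form; this text tells all that it offers. Calls block until the motion is done:
- arm.reach(position, orientation): joint-space move of the TCP to a pose.
- arm.move_linear(position, velocity=0.15, orientation=None): straight line of the TCP; orientation=None keeps the orientation; velocity is the mean speed in m/s.
- arm.move_joints(angles): joint-space move.
- effector.command_gripper(opening, effort=None): opening from 0.0 (shut) to 1.0 (fully open); effort is the grip in N (None keeps the last); returns when the fingers have stopped.
- arm.hold(seconds).
- solver.inverse_kinematics(position, orientation): joint angles nearest the present ones, or None.
- observe(): the state.
- camera(name): name is "scene" or "top"; returns the picture (480x640x3 uint8, blue, green, red); there is no depth.
- camera_info(name): a dict with "fx", "fy", "cx", "cy" (pixels), "position" and "rotation" of the camera in the world. Camera axes: x right, y down, z forward; pixel columns grow to the right and rows downward; lengths in m; the calibration is good to about 2 mm. A picture is of the moment at which its call begins. camera_info takes no time and is no camera call.
A pose or a line that the arm cannot do raises arm.IKError and nothing moves.
- job.sign_off(): hands the job in; it is judged then, once.
Trained networks look in the newest picture that a camera, given by its name, has taken for a name from the list of things; names that differ only in an ending like _2 or _b are one class to them, and where a whole thing is asked for, a point or a joint stands for the part that bears it (a point fixed in the world has none). Each returns a list of dicts, best first, with "p" (0 to 1); they miss things now and then, are a little off and sometimes report something else, mostly with a low value. They report only what shows in the picture. A call takes as long as a camera call. They do not tell look-alikes from the thing itself.
- find_in(camera, name): "at" ([column, row] in pixels, amid what is visible of it).
- trace(camera, name): "pixels" (480x640 bool, what is visible of it) and "at" ([column, row] in pixels, amid what is visible of it).
The state is a dict: "time": time; "joints": joint angles; "joint_velocities": joint speeds; "joint_efforts": joint torques, N m; "eef_pos": TCP position; "eef_rot": TCP orientation; "wrist_force": force on the tool from outside, world axes, zero at the start; "moment": the same for the moment, N m; "width": opening from 0.0 (shut) to 1.0 (fully open); "grip_force": force on a finger pad.
Only numpy, scipy, OpenCV 4.12 (cv2) and the standard library are available. Lean on these libraries where they do the work, as an engineer would, in place of code of your own. Each camera call takes 0.05 s, during which the arm holds its last target. There are 200 camera calls.

## Working session

There is one attempt and no reset: what is moved stays moved. The work goes in short steps, each a Python script; the robot and the scene stay as the last script left them, time stands still between calls to the robot, and variables do not carry over. Pictures are saved under pics/ and viewed, at most 10 in all, crops included, and the job is handed in when it is done.

```bash
mkdir -p pics
cat > h.py <<'E'
import numpy as np, cv2
from workcell import *
def proj(c,P):
    i=camera_info(c);R=np.array(i["rotation"]);
    if R.shape!=(3,3):
        from scipy.spatial.transform import Rotation as Q; R=Q.from_quat(R).as_matrix()
    q=(np.atleast_2d(P)-i["position"])@R
    return np.c_[q[:,0]/q[:,2]*i["fx"]+i["cx"],q[:,1]/q[:,2]*i["fy"]+i["cy"]]
def back(c,uv,z):
    i=camera_info(c);R=np.array(i["rotation"])
    uv=np.atleast_2d(np.array(uv,float));d=np.c_[(uv[:,0]-i["cx"])/i["fx"],(uv[:,1]-i["cy"])/i["fy"],np.ones(len(uv))]@R.T
    p=np.array(i["position"]);return p+d*((z-p[2])/d[:,2])[:,None]
E
python3 - <<'E'
from h import *
for c in("scene","top"):
    im=camera(c);cv2.imwrite(f"pics/{c}0.png",im);print(c,camera_info(c))
    for n in("batten","jig","fence","stop","tape_black","screw_box","spring_clamp","driver_yellow"):
        for k,t in enumerate(trace(c,n)[:4]):
            m=t["pixels"].astype(np.uint8);r=cv2.minAreaRect(cv2.findNonZero(m)) if m.any() else None
            print(c,n,round(t["p"],2),np.round(t["at"]),m.sum(),np.round(cv2.boxPoints(r)).tolist() if r else '')
E
```

```text
scene {'fx': 462.17011184310047, 'fy': 462.17011184310047, 'cx': 315.6511109465333, 'cy': 237.35525686911893, 'position': array([ 0.01470917, -0.46973529,  0.71793185]), 'rotation': array([ 0.82540802, -0.39926378,  0.16387801, -0.36391488])}
scene batten 0.67 [264. 304.] 2365 [[225.0, 293.0], [294.0, 279.0], [301.0, 313.0], [233.0, 328.0]]
scene batten 0.66 [202. 270.] 1069 [[176.0, 267.0], [222.0, 250.0], [230.0, 271.0], [184.0, 288.0]]
scene batten 0.58 [248. 232.] 1319 [[222.0, 221.0], [244.0, 204.0], [277.0, 247.0], [255.0, 264.0]]
scene jig 0.91 [373. 290.] 4772 [[307.0, 269.0], [341.0, 223.0], [432.0, 290.0], [398.0, 337.0]]
scene fence 0.75 [482. 337.] 1428 [[435.0, 332.0], [457.0, 305.0], [524.0, 358.0], [503.0, 385.0]]
scene fence 0.59 [394. 259.] 2181 [[342.0, 234.0], [355.0, 214.0], [443.0, 273.0], [430.0, 293.0]]
scene fence 0.31 [372. 287.] 4564 [[309.0, 268.0], [342.0, 226.0], [428.0, 293.0], [395.0, 335.0]]
scene stop 0.94 [343. 249.] 604 [[320.0, 254.0], [355.0, 230.0], [364.0, 243.0], [330.0, 267.0]]
scene tape_black 0.9 [331. 199.] 424 [[323.0, 189.0], [346.0, 189.
[... 789 characters left out ...]
fence 0.84 [382. 206.] 1012 [[334.0, 204.0], [336.0, 193.0], [427.0, 208.0], [425.0, 219.0]]
top stop 0.69 [340. 222.] 373 [[332.0, 241.0], [339.0, 204.0], [349.0, 205.0], [342.0, 243.0]]
top tape_black 0.67 [286. 164.] 360 [[273.0, 160.0], [293.0, 150.0], [305.0, 173.0], [285.0, 183.0]]
top screw_box 0.87 [221. 173.] 658 [[203.0, 159.0], [233.0, 159.0], [233.0, 181.0], [203.0, 181.0]]
top spring_clamp 0.97 [472. 234.] 674 [[446.0, 249.0], [449.0, 221.0], [504.0, 228.0], [501.0, 256.0]]
top driver_yellow 0.81 [148. 215.] 605 [[123.0, 221.0], [123.0, 208.0], [205.0, 212.0], [205.0, 225.0]]
top driver_yellow 0.71 [377. 237.] 4075 [[325.0, 254.0], [333.0, 204.0], [423.0, 219.0], [414.0, 268.0]]
```

View pics/top0.png

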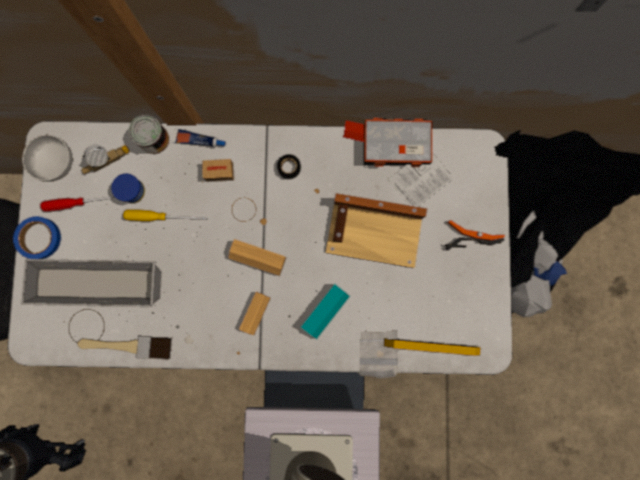

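View pics/scene0.png

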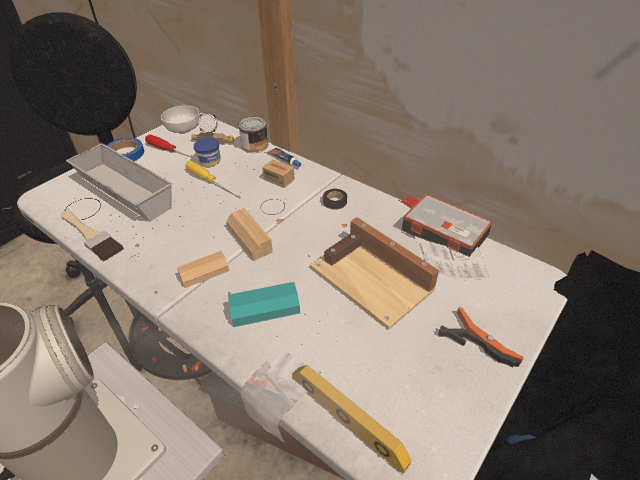

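The top view shows three candidates: pale wood at (258,259), a smaller pale block at (255,312), and a turquoise one at (325,311). The larger pale block at (258,259) fits the description; in the scene view it is at (248,232). I'll confirm it in a crop and fit the poses to the silhouettes.

```bash
cat > h.py <<'E'
import numpy as np, cv2
from scipy.spatial.transform import Rotation as Q
from scipy.optimize import minimize
from workcell import *
def cam(c):
    i=camera_info(c);return i,Q.from_quat(i["rotation"]).as_matrix()
def proj(c,P):
    i,R=cam(c);q=(np.atleast_2d(P)-i["position"])@R
    return np.c_[q[:,0]/q[:,2]*i["fx"]+i["cx"],q[:,1]/q[:,2]*i["fy"]+i["cy"]]
def back(c,uv,z):
    i,R=cam(c);uv=np.atleast_2d(np.array(uv,float))
    d=np.c_[(uv[:,0]-i["cx"])/i["fx"],(uv[:,1]-i["cy"])/i["fy"],np.ones(len(uv))]@R.T
    p=np.array(i["position"]);return p+d*((z-p[2])/d[:,2])[:,None]
def box(x0,x1,y0,y1,z0,z1): return np.array([[x,y,z] for x in(x0,x1) for y in(y0,y1) for z in(z0,z1)])
BAT=np.array([[x,y,z] for y in(-.065,.065) for x,z in((.024,0),(.024,.04),(-.024,0),(-.024,.024),(-.008,.04))])
def place(pts,p,z=0): # p=x,y,yaw
    c,s=np.cos(p[2]),np.sin(p[2]);return pts@np.array([[c,s,0],[-s,c,0],[0,0,1]])+[p[0],p[1],z]
def hull(c,pts,S=4):
    m=np.zeros((480*S,640*S),np.uint8);cv2.fillConvexPoly(m,cv2.convexHull(np.round((proj(c,pts)+.5)*S).astype(np.int32)),1);return cv2.resize(m*255,(640,480),interpolation=cv2.INTER_AREA)/255.
def iou(a,b): return np.minimum(a,b).sum()/np.maximum(a,b).sum()
def fit(terms,p0): # terms: (camera,mask,pts,z)
    f=lambda p:-sum(iou(hull(c,place(pts,p,z)),m) for c,m,pts,z in terms)/len(terms)
    return minimize(f,p0,method="Nelder-Mead",options=dict(initial_simplex=np.array(p0)+np.array([[0,0,0],[.01,0,0],[0,.01,0],[0,0,.1]]),xatol=1e-4,fatol=1e-4))
def get(c,n,near):
    t=[t for t in trace(c,n) if np.hypot(*(np.array(t["at"])-near))<15]
    return t[0]["pixels"].astype(float) if t else None
E
cat > m.py <<'E'
from h import *
for c in("scene","top"): camera(c)
bt,bs=get("top","batten",(258,259)),get("scene","batten",(248,232))
ft,fs=get("top","fence",(382,206)),get("scene","fence",(394,259))
st,ss=get("top","stop",(340,222)),get("scene","stop",(343,249))
js=get("scene","jig",(373,290))
print([x is not None for x in(bt,bs,ft,fs,st,ss,js)])
e=back("top",[[227,258],[234,238],[287,256]],.03);print("bat corners",e.round(3))
c0=back("top",[[257,257]],.03)[0]
d=e[2]-e[1];yaw=np.arctan2(d[1],d[0])-np.pi/2
for k in(0,np.pi):
    for T in([("top",bt,BAT,0),("scene",bs,BAT,0)],[("top",bt,BAT,0)],[("scene",bs,BAT,0)]):
        r=fit(T,[c0[0],c0[1],yaw+k]);print("batten",r.x.round(4),round(r.fun,3))
F=box(-.01,.01,-.11,.11,0,.05)
f0=back("top",[[381,206]],.062)[0];y=back("top",[[334,198],[427,213]],.062);d=y[0]-y[1];fy=np.arctan2(d[1],d[0])-np.pi/2
for T in([("top",ft,F,.012),("scene",fs,F,.012)],[("top",ft,F,.012)],[("scene",fs,F,.012)]):
    if any(t[1] is None for t in T): continue
    r=fit(T,[f0[0],f0[1],fy]);print("fence",r.x.round(4),round(r.fun,3))
S=box(-.045,.045,-.012,.012,0,.028);s0=back("top",[[340,223]],.04)[0]
for T in([("top",st,S,.012),("scene",ss,S,.012)],[("top",st,S,.012)],[("scene",ss,S,.012)]):
    if any(t[1] is None for t in T): continue
    r=fit(T,[s0[0],s0[1],fy]);print("stop",r.x.round(4),round(r.fun,3))
a=cv2.imread("pics/scene0.png")[180:330,170:460];a=cv2.resize(a,None,fx=2.7,fy=2.7,interpolation=cv2.INTER_CUBIC);cv2.imwrite("pics/crop1.png",a)
E
python3 m.py
```

```text
[True, True, True, True, True, True, True]
bat corners [[0.503 0.212 0.03 ]
 [0.552 0.197 0.03 ]
 [0.511 0.068 0.03 ]]
batten [ 0.5084  0.1407 -3.464 ] -0.912
batten [ 0.5072  0.1406 -3.4523] -0.95
batten [ 0.5109  0.1429 -3.4859] -0.896
batten [ 0.5076  0.1406 -0.3236] -0.944
batten [ 0.5072  0.1406 -0.3196] -0.964
batten [ 0.5084  0.1427 -0.3353] -0.931
fence [ 0.635  -0.1523 -0.1547] -0.914
fence [ 0.6353 -0.1509 -0.1557] -0.917
fence [ 0.6354 -0.1525 -0.1493] -0.915
stop [ 0.5933 -0.0586 -0.1477] -0.92
stop [ 0.5936 -0.0586 -0.1474] -0.913
stop [ 0.5933 -0.0589 -0.1483] -0.927
```

View pics/crop1.png

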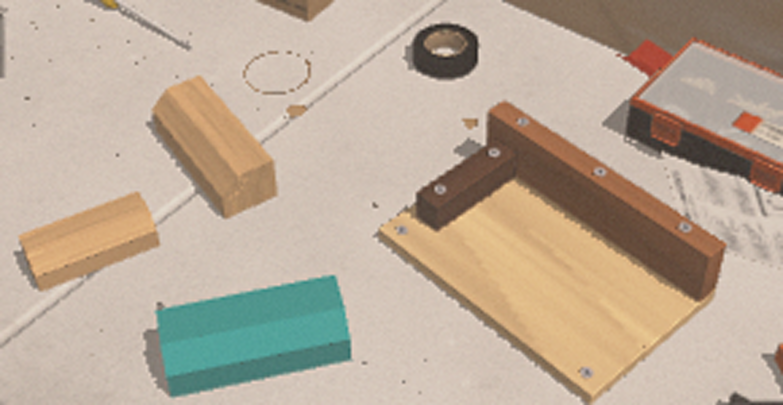

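The crop confirms it: the large pale batten is at crop (215,145), clearly longer than the pale one at (90,240), and the third is turquoise. Its bevel appears on the robot's side, which matches the fit (0.944 vs 0.912). The stop's x relative to the fence comes out at -55 mm as specified. I'll grasp now and draw an overlay to check the bevel side.

```bash
cat >> h.py <<'E'
FY=-.152; EX=np.array([np.cos(FY),np.sin(FY),0]); EY=np.array([-np.sin(FY),np.cos(FY),0]); FE=np.array([.635,-.152,0])
def J(x,y,z): return FE+(x-.060)*EX+y*EY+np.array([0,0,z])   # jig frame -> world
SY=.0863-.077   # seated y in jig frame
def down(yaw,s=1):
    y=s*np.array([np.cos(yaw),np.sin(yaw),0]);z=np.array([0,0,-1.]);return Q.from_matrix(np.c_[np.cross(y,z),y,z]).as_quat()
def st(l=""):
    o=observe();print(l,"t",round(o["time"],2),"p",np.round(o["eef_pos"],4),"F",np.round(o["wrist_force"],1),"w",round(float(o["width"]),3),"g",np.round(o["grip_force"],1));return o
E
python3 - <<'E'
from h import *
b=[.5076,.1406,-.3236]
im=cv2.imread("pics/scene0.png");S=5;u0,v0=200,185
z=cv2.resize(im[v0:v0+100,u0:u0+120],None,fx=S,fy=S,interpolation=cv2.INTER_CUBIC)
P=((proj("scene",place(BAT,b))-[u0,v0]+.5)*S).astype(int)
for k in(0,5):
    for i,j in((0,1),(1,4),(4,3),(3,2),(2,0)): cv2.line(z,P[k+i],P[k+j],(0,0,255),1)
for i in range(5): cv2.line(z,P[i],P[i+5],(255,0,0),1)
cv2.imwrite("pics/ov.png",z)
st()
for s in(1,-1):
    q=solver.inverse_kinematics([b[0],b[1],.12],down(b[2],s)); q2=solver.inverse_kinematics(J(.002,SY,.05),down(FY,s));print(s,q,q2)
    # 45 deg push pose, closing axis along jig y
    zt=(EX-[0,0,1])/2**.5
    y=s*EY;R=Q.from_matrix(np.c_[np.cross(y,zt),y,zt]).as_quat()
    print(solver.inverse_kinematics(J(.010,SY,.044)-.05*zt,R),solver.inverse_kinematics(J(.010,SY,.044),R))
q=solver.inverse_kinematics
best=min((1,-1),key=lambda s:abs(np.array(q([b[0],b[1],.12],down(b[2],s)))[5]) if q([b[0],b[1],.12],down(b[2],s)) is not None else 9)
o=down(b[2],best);print(best)
arm.reach([b[0],b[1],.10],o);st("above")
arm.move_linear([b[0],b[1],.003],.1);st("down")
effector.command_gripper(0.0,40);st("grip")
arm.move_linear([b[0],b[1],.12],.15);st("lift")
E
```

```text
t 1.35 p [0.1434 0.479  0.1937] F [ 0.8 -1.   0.3] w 0.999 g 0.0
1 [ 0.27021513  0.33599196 -0.0608931   1.17391127  0.          2.16461146] [-0.22744148  0.51951748  0.03160995  1.08288879  0.          1.49535485]
[-0.28933608  0.11836942 -0.94395309 -0.27219422  0.09695813 -0.09741712] [-0.27597499  0.27391252 -0.9036973  -0.38835936  0.08755097 -0.08788846]
-1 [ 0.27021513  0.33599196 -0.0608931   1.17391127  0.         -0.9769812 ] [-0.22744148  0.51951748  0.03160995  1.08288879  0.         -1.6462378 ]
[-0.28933608  0.11836942 -0.94395309 -0.27219422  0.09695813  3.04417553] [-0.27597499  0.27391252 -0.9036973  -0.38835936  0.08755097  3.05370419]
-1
above t 3.52 p [0.5075 0.1411 0.1001] F [-0.2 -0.9  0.4] w 0.999 g 0.0
down t 4.64 p [0.5083 0.1408 0.0036] F [0.4 0.4 0.4] w 0.998 g 0.0
grip t 5.41 p [0.5076 0.1406 0.003 ] F [ 0.1 -0.4 -0.2] w 0.0 g 0.0
lift t 6.34 p [0.5069 0.1404 0.1191] F [ 0.1  0.9 -0. ] w -0.003 g 0.0
```

View pics/ov.png

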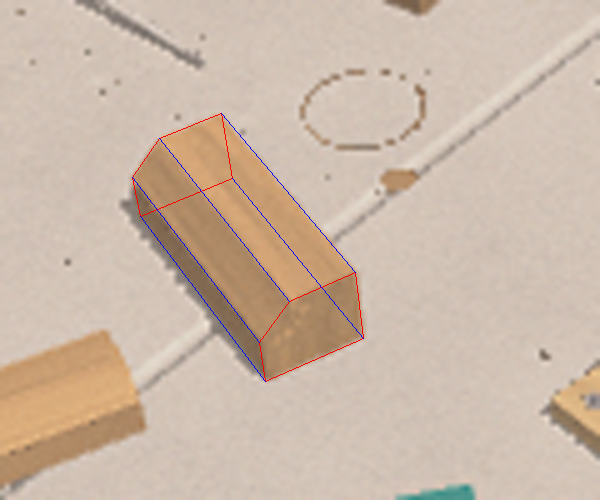

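The overlay matches, with the bevel on the robot side. But the gripper closed to 0 on nothing, so I need to see what happened.

Run:
```python
from h import *
im=camera("scene");cv2.imwrite("pics/s1.png",im[120:400,120:480]);cv2.imwrite("pics/s1.png",cv2.resize(im[120:380,120:460],None,fx=2.2,fy=2.2,interpolation=cv2.INTER_CUBIC))
o=observe();print(o["eef_rot"],o["eef_pos"],proj("scene",o["eef_pos"]))
```

```text
[-5.83946194e-01  8.11791472e-01  3.91832916e-04 -1.13828531e-03] [0.50664882 0.14029935 0.11876227] [[242.28007536 198.72143356]]
```

View pics/s1.png

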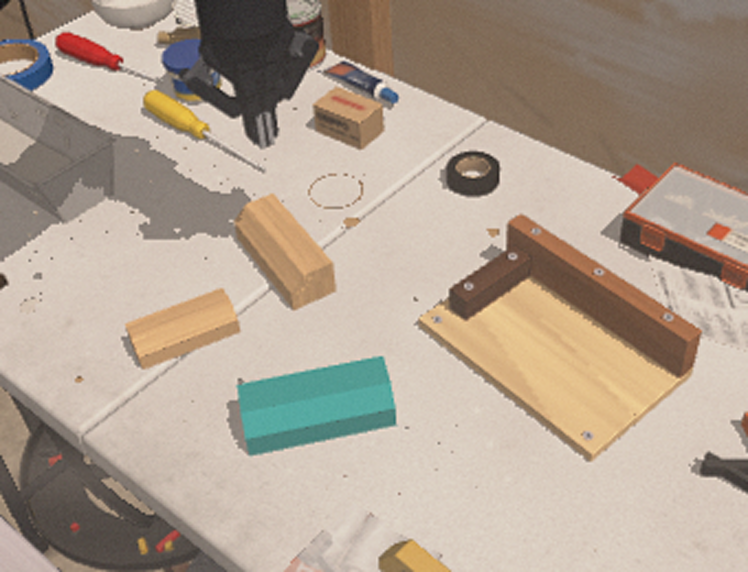

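The batten looks unmoved, but the fingertip shows at about scene (239,186), while the TCP projects to (242,199). I'll check with the top camera and refit.

```bash
sed -i 's/if np.hypot(\*(np.array(t\["at"\])-near))<15/if np.hypot(*(np.array(t["at"])-near))<25/' h.py
python3 - <<'E'
from h import *
a=camera("scene");b=camera("top");o=observe()
print({k:camera_info(k)["position"] for k in("scene","top")},o["joints"],o["eef_pos"])
m=get("scene","batten",(248,232))
if m is not None:
    r=fit([("scene",m,BAT,0)],[.508,.141,-.324]);print(r.x.round(4),r.fun)
mt=get("top","batten",(258,259))
if mt is not None: r=fit([("top",mt,BAT,0)],[.508,.141,-.324]);print("top",r.x.round(4),r.fun,mt.sum())
def crop(im,c,u,v,w=100,h=110,S=5):
    z=cv2.resize(im[v:v+h,u:u+w],None,fx=S*.78,fy=S*.78,interpolation=cv2.INTER_CUBIC)
    P=o["eef_pos"];R=Q.from_quat(o["eef_rot"]).as_matrix()
    for d,col in((0,(0,0,255)),(-.019,(0,255,0)),(-.073,(255,0,0))):
        p=((proj(c,P+d*R[:,2])[0]-[u,v]+.5)*S*.78).astype(int);cv2.drawMarker(z,tuple(int(i) for i in p),col,cv2.MARKER_CROSS,14,1)
    return z
cv2.imwrite("pics/tip.png",np.hstack([crop(a,"scene",195,140),crop(b,"top",210,190)]))
E
```

```text
{'scene': array([ 0.01470917, -0.46973529,  0.71793185]), 'top': array([ 0.41200171, -0.01000301,  1.26969287])} [ 2.70181619e-01  3.37311263e-01 -6.25620450e-02  1.17357499e+00
 -2.21389543e-06 -9.76978525e-01] [0.5066497  0.14031771 0.11869929]
[ 0.5073  0.1412 -0.32  ] -0.9652258656597257
top [ 0.5055  0.1371 -0.3041] -0.49255000969740687 571.0
```

View pics/tip.png

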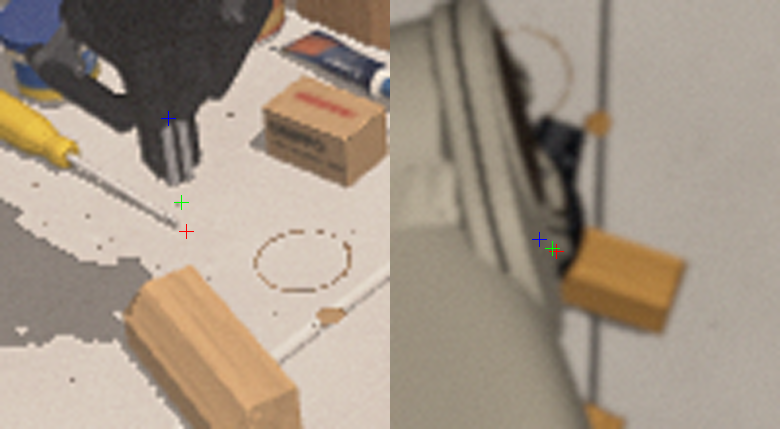

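In the scene view the tip sits at about (240.6,187.4), roughly 30 mm above the reported TCP. In the top view its xy agrees. So the fingers closed above the batten. I'll measure the z offset by touching bare table with the fingers shut.

```bash
cat >> h.py <<'E'
def step_until(d,dist,step,thr,axis,v=.03):
    """move along d in steps until force along -axis exceeds thr (tared)"""
    p=np.array(observe()["eef_pos"]);arm.move_linear(p,.03);f0=np.mean([observe()["wrist_force"]],0);n=int(dist/step)
    for k in range(1,n+1):
        arm.move_linear(p+np.array(d)*step*k,v);o=observe();f=-(np.array(o["wrist_force"])-f0)@np.array(axis)
        if f>thr: return k*step,f
    return None,f
E
python3 - <<'E'
from h import *
o=observe();q=o["eef_rot"]
print("free pt px",proj("top",[.48,.03,0]),proj("scene",[.48,.03,0]))
arm.move_linear([.48,.03,.06],.2,q);st()
a=camera("scene");cv2.imwrite("pics/t60.png",a)
arm.move_linear([.48,.03,.01],.1);st()
a=camera("scene");
z=cv2.resize(a[180:300,240:380],None,fx=4,fy=4,interpolation=cv2.INTER_CUBIC);p=(proj("scene",observe()["eef_pos"])[0]-[240,180]+.5)*4
cv2.drawMarker(z,(int(p[0]),int(p[1])),(0,0,255),0,14,1);cv2.imwrite("pics/t10.png",z)
print(step_until([0,0,-1],.055,.0025,4,[0,0,-1]));st()
E
```

```text
free pt px [[302.97911867 269.73551955]] [[276.8857178  268.33165571]]
 t 7.38 p [0.4809 0.0304 0.0605] F [ 0.1 -0.   0.1] w -0.006 g 0.0
 t 8.08 p [0.4804 0.0304 0.0103] F [ 0.6 -0.1  0.3] w -0.003 g 0.0
(0.05, np.float64(14.18214117997891))
 t 13.38 p [ 0.4811  0.0303 -0.0376] F [-5.1 -0.8 14.6] w 0.002 g 7.6
```

View pics/t10.png

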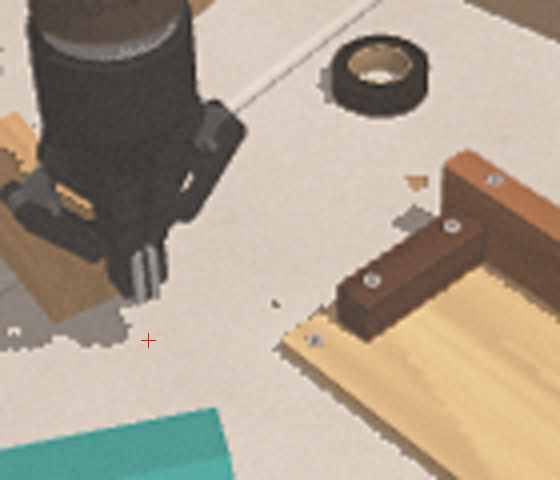

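Run:
```python
from h import *
arm.move_linear([.48,.03,.06],.25);o=st()
c=camera("scene")
print("pred",proj("scene",[.4804,.0304,.0473]),"obs 276.3,255")
print("pred",proj("scene",[.5066,.1403,.1557]),"obs 240.6,187.4")
print("jac",proj("scene",[[.4904,.0304,.0473],[.4804,.0404,.0473],[.4804,.0304,.0573]])-proj("scene",[.4804,.0304,.0473]))
# batten unchanged?
m=get("scene","batten",(248,232))
if m is not None: r=fit([("scene",m,BAT,0)],[.508,.141,-.324]);print(r.x.round(4),r.fun)
```

```text
t 13.93 p [0.4804 0.03   0.0604] F [ 0.3 -0.9 -0.7] w 0.002 g 0.0
pred [[275.10248004 252.40311734]] obs 276.3,255
pred [[239.9479845  184.49910655]] obs 240.6,187.4
jac [[ 3.26147672 -2.68990714]
 [-3.55628052 -2.08220728]
 [-0.38989733 -3.46414028]]
[ 0.5071  0.1401 -0.3066] -0.8883873881502811
```

Contact came at a reported z of about -0.037, so the fingertips end 37 mm short of the reported TCP. Laterally they agree. I'll regrasp with that offset.

```bash
cat >> h.py <<'E'
OFF=.037
E
python3 - <<'E'
from h import *
b=[.5075,.1406,-.322];q=down(b[2],-1)
effector.command_gripper(1.0,40)
arm.reach([b[0],b[1],.04],q)
arm.move_linear([b[0],b[1],-OFF+.0005],.12);st("down")
effector.command_gripper(0.0,40);st("grip")
arm.move_linear([b[0],b[1],.06],.15);o=st("lift")
if o["width"]>.3:
    arm.reach(J(.002,SY-.008,.05),down(FY,-1));st("over")
    cv2.imwrite("pics/over.png",camera("scene"))
E
```

```text
down t 16.14 p [ 0.5082  0.1403 -0.0359] F [ 0.5 -0.2 -0.2] w 1.003 g 0.0
grip t 16.58 p [ 0.5086  0.1408 -0.0355] F [-0.1 -0.9  5.9] w 0.554 g 42.4
lift t 17.38 p [0.5065 0.1404 0.059 ] F [-0.5  0.3 -1.4] w 0.554 g 41.2
over t 18.5 p [ 0.5774 -0.1409  0.0494] F [-0.2 -0.2 -0.7] w 0.559 g 41.2
```

Gripped at a width of 0.554 (47 mm, as expected). Now I'll lower it, slide it to the stop and release.

Run:
```python
from h import *
z=-OFF+.012+.002
arm.move_linear(J(.002,SY-.008,z),.12);st("low")
print(step_until(EY,.014,.002,5,EY,.05));o=st("stop")
p=np.array(o["eef_pos"])
effector.command_gripper(.64);st("open")
cv2.imwrite("pics/rel.png",cv2.resize(camera("scene")[180:330,280:460],None,fx=4,fy=4,interpolation=cv2.INTER_CUBIC))
arm.move_linear(p+[0,0,.07],.15);st("up")
```

```text
low t 19.31 p [ 0.5777 -0.1412 -0.0231] F [-0.3  0.9 -0.6] w 0.558 g 42.6
(0.008, np.float64(5.87110739201382))
stop t 20.56 p [ 0.5786 -0.1348 -0.023 ] F [-2.2 -5.5 -0.4] w 0.557 g 42.3
open t 20.8 p [ 0.5778 -0.1333 -0.0231] F [-4.4 -1.9  3.5] w 0.638 g 2.4
up t 21.47 p [ 0.5787 -0.1344  0.0467] F [-0.2 -0.3 -1. ] w 0.643 g 0.0
```

View pics/rel.png

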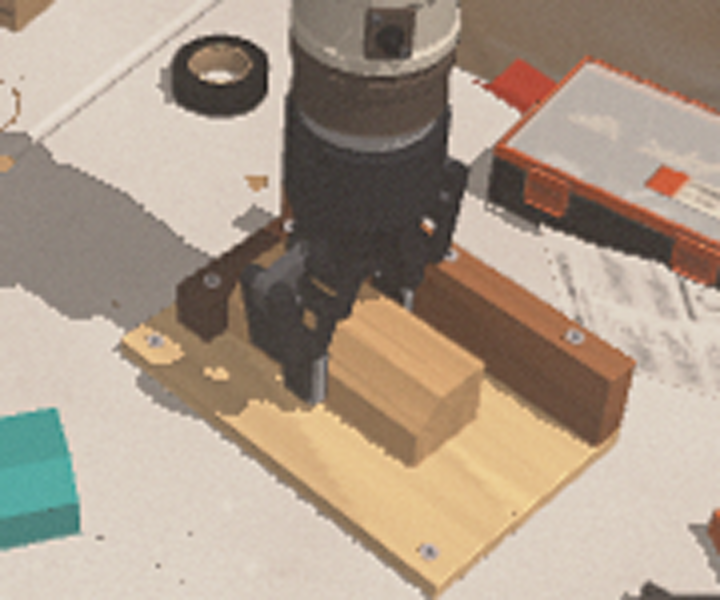

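It is seated on the bed against the stop, with the bevel facing the robot and a gap of about 24 mm to the fence. Next I push it to the fence, nudge its end to the stop, then go to a 45° standoff.

```bash
cat >> h.py <<'E'
ZT=(EX-np.array([0,0,1.]))/2**.5
PQ=Q.from_matrix(np.c_[np.cross(EY,ZT),EY,ZT]).as_quat()
E
python3 - <<'E'
from h import *
q=down(FY,-1);z=-OFF+.017
effector.command_gripper(0.0,40)
arm.move_linear(J(-.052,SY,.04),.25)
arm.move_linear(J(-.052,SY,z),.15)
arm.move_linear(J(-.018,SY,z),.06);st("push")
print(step_until(EX,.02,.002,7,EX,.05));st("fence")
p=np.array(observe()["eef_pos"])
arm.move_linear(p-.012*EX,.1);arm.move_linear(p-.012*EX+[0,0,.06],.2)
arm.move_linear(J(.024,SY-.065-.026,.04),.25)
arm.move_linear(J(.024,SY-.065-.026,z),.15)
print(step_until(EY,.024,.002,5,EY,.06));st("end")
p=np.array(observe()["eef_pos"])
arm.move_linear(p-.008*EY,.1);arm.move_linear(p-.008*EY+[0,0,.07],.2);st("up")
E
```

```text
push t 23.66 p [ 0.5593 -0.131  -0.02  ] F [-0.3 -0.9 -0.2] w -0.002 g 0.0
(0.012, np.float64(8.419804311392708))
fence t 25.41 p [ 0.5679 -0.1324 -0.0203] F [-8.8  1.2  7.1] w -0.001 g 4.8
(0.016, np.float64(9.416931861507704))
end t 29.52 p [ 0.5881 -0.2133 -0.0203] F [-1.9 -9.   0.8] w 0.001 g 4.6
up t 30.27 p [ 0.5874 -0.2206  0.0503] F [-0.4 -0.4 -1.1] w 0.001 g 0.0
```

Run:
```python
from h import *
C=J(.010,SY,.044)
arm.reach(C-.05*ZT+OFF*ZT,PQ);o=st("standoff")
im=camera("scene");S=4;u,v=290,170
z=cv2.resize(im[v:v+150,u:u+180],None,fx=S,fy=S,interpolation=cv2.INTER_CUBIC)
px=lambda P:tuple(int(i) for i in (proj("scene",P)[0]-[u,v]+.5)*S)
e=np.array(o["eef_pos"])
cv2.drawMarker(z,px(e-OFF*ZT),(0,0,255),0,14,1);cv2.drawMarker(z,px(e+[0,0,OFF]),(255,0,0),0,14,1)
b=J(.026,SY,0);P=place(BAT,[b[0],b[1],FY],.012)
for k in(0,5):
    for i,j in((0,1),(1,4),(4,3),(3,2),(2,0)): cv2.line(z,px(P[k+i]),px(P[k+j]),(0,255,0),1)
for i in range(5): cv2.line(z,px(P[i]),px(P[i+5]),(0,255,0),1)
cv2.imwrite("pics/stand.png",z)
```

```text
standoff t 31.77 p [ 0.5784 -0.134   0.0531] F [ 0.5 -1.4 -0.5] w 0.001 g 0.0
```

View pics/stand.png

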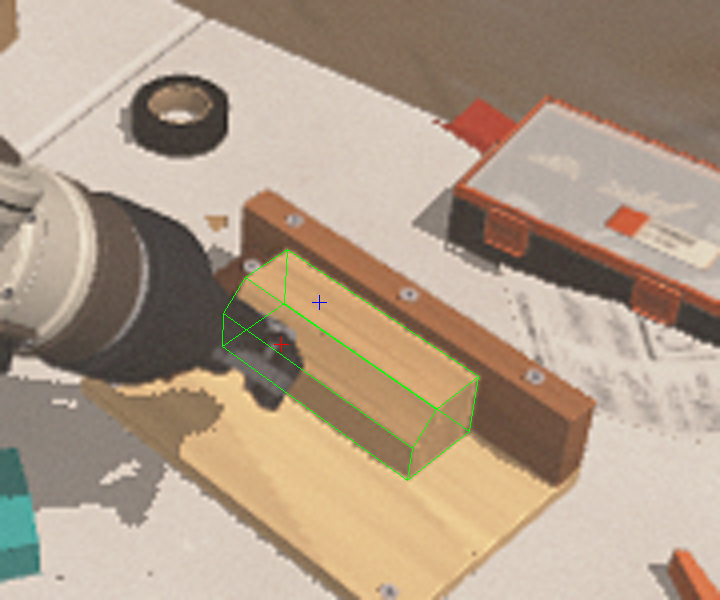

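The batten matches the seated outline, with the back on the fence and the end at the stop. The fingertip shows around crop (287,380), slightly below the prediction. I'll compare it with the predicted tip outline numerically.

Run:
```python
from h import *
o=observe();e=np.array(o["eef_pos"]);X=(EX+[0,0,1])/2**.5
print(np.round(o["joints"],3), Q.from_quat(o["eef_rot"]).as_matrix()[:,2].round(3),ZT.round(3))
px=lambda P:((proj("scene",P)-[290,170]+.5)*4).round(0).tolist()
t=e-OFF*ZT
for a in(-.011,.011):
    for b in(-.008,.008): print(a,b,px(t+a*X+b*EY))
print("10mm: EX,EY,z,ZT,X",[ (np.array(px(t+.01*d))-px(t)).tolist() for d in(EX,EY,np.array([0,0,1.]),ZT,X)])
im=camera("scene");g=cv2.cvtColor(im,cv2.COLOR_BGR2GRAY)
print(g[248:276,340:370:1])
```

```text
[-0.279  0.236 -0.914 -0.361  0.09  -0.091] [ 0.699 -0.107 -0.707] [ 0.699 -0.107 -0.707]
-0.011 -0.008 [[282.0, 372.0]]
-0.011 0.008 [[259.0, 355.0]]
0.011 -0.008 [[306.0, 333.0]]
0.011 0.008 [[282.0, 316.0]]
10mm: EX,EY,z,ZT,X [[[14.0, -10.0]], [[-15.0, -11.0]], [[1.0, -15.0]], [[10.0, 3.0]], [[11.0, -17.0]]]
[[ 72  70  71  69  63  67  70  66  69  62  64  70  65  63  76 113 142 151
  151 152 148 153 156 158 163 174 178 181 180 179]
 [ 73  66  67  66  71  68  64  69  66  68  61  65  64  67  66  65  90 115
  140 145 146 150 150 156 161 159 169 178 181 179]
 [ 71  64  67  68  66  73  68  71  70  69  69  66  69  67  65  66  64 112
  122 102 124 150 149 153 152 157 158 167 173 180]
 [ 67  71  69  70  63  76  73  72  67  66  66  65  66  66  69  64  66  94
  134 140 138 141 138 150 150 153 157 160 161 170]
 [ 69  69  73  68  68  73  71  72  74  70  65  66  69  69  65  69  78  91
   80  89 111 134 141 130 151 149 151 155 158 159]
 [ 68  71  70  69  71  74  73  74  73  71  71  68  69  67  65  69  66  64
   58  65  66  74 135 142 147 152 151 151 150 156]
 [ 66  66  66  72  70  72  72  77  71
[... 2013 characters left out ...]
208 216 127  72  75  72
   72  66 132 200 209 156 138 119 115 117 118 116]
 [121 124 117 120 125 123 195 198 197 198 200 200 200 207 154  96  85  81
   66  97 196 204 202 205 208 155 122 113 112 116]
 [121 122 124 121 116 132 197 199 196 198 199 202 200 208 209 186 150 151
  105 165 196 196 196 199 203 206 154 139 119 117]
 [125 123 121 120 116 185 196 201 199 200 199 200 200 203 202 206 207 208
  211 205 201 199 192 195 199 201 204 207 152 123]
 [128 125 124 120 128 185 197 199 199 199 199 197 197 199 201 201 203 202
  202 203 204 198 199 195 194 200 200 203 205 153]
 [127 125 125 118 187 188 188 192 198 199 200 200 197 197 199 200 202 200
  203 204 204 200 201 199 194 193 193 200 201 203]]
```

The lower dark part in that view is the near finger's knuckle, which hides the tip. Its position fits an offset along the tool axis. I'll press along the 45° line, and the contact distance (about 50 mm expected) will confirm it.

Run:
```python
from h import *
C=J(.010,SY,.044);tgt=lambda s:C+(s+OFF)*ZT
arm.move_linear(tgt(-.008),.1);arm.hold(.2)
f0=np.mean([ (arm.hold(.05),observe()["wrist_force"])[1] for _ in range(4)],0);st("near")
s=-.008;con=None
def F():
    return np.array(np.mean([(arm.hold(.04),observe()["wrist_force"])[1] for _ in range(3)],0))-f0
for k in range(40):
    f=F();n=-f@ZT
    if n>3 and con is None: con=s;print("contact",s,f.round(1))
    if n>14.2: break
    s+=.002 if n<3 else (.001 if n<10 else .0004)
    if s>.016: print("no contact");break
    arm.move_linear(tgt(s),.04)
print("s",s,"F",f.round(2),"n",n,"back",-f@EX,"down",f[2],"side",f@EY);st()
cv2.imwrite("pics/press.png",cv2.resize(camera("scene")[170:320,290:470],None,fx=4,fy=4,interpolation=cv2.INTER_CUBIC))
```

```text
near t 32.83 p [ 0.6073 -0.1384  0.0239] F [ 0.4 -0.  -0.1] w 0.0 g 0.0
contact 0.004 [-15.7   2.5  17.3]
s 0.004 F [-15.69   2.53  17.29] n 23.465973208031844 back 15.891429530625263 down 17.294468034457058 side 0.12617599725758433
 t 35.21 p [ 0.6145 -0.1395  0.0162] F [-15.7   2.5  16.4] w 0.003 g 11.8
```

View pics/press.png

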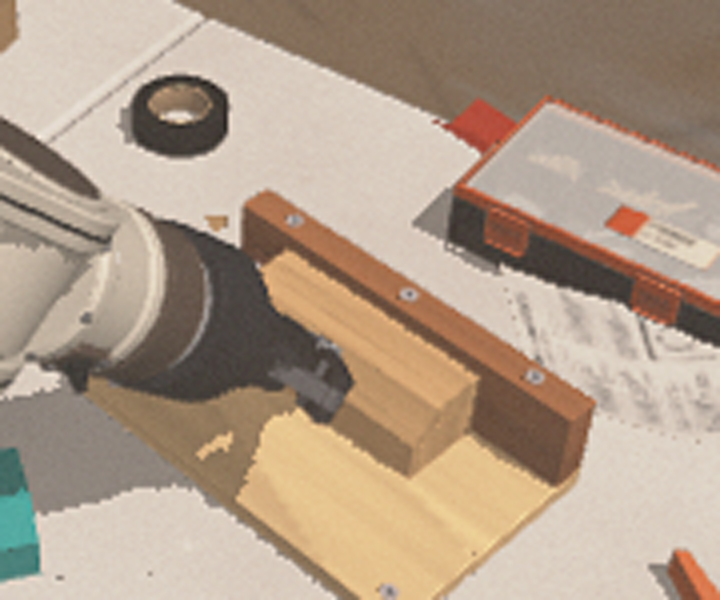

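The press contacts within 4 mm of prediction and the batten is flush. The force is 23 N, so I'll trim it to about 15 N with back at least equal to down.

Run:
```python
from h import *
f0=np.array([.3,-.3,-.4])
C=J(.010,SY,.044);p=C+(.004+OFF)*ZT
F=lambda:np.mean([(arm.hold(.05),observe()["wrist_force"])[1] for _ in range(6)],0)-f0
for k in range(12):
    f=F();b,d=-f@EX,f[2];print(round(b,1),round(d,1),round(f@EY,1),round(-f@ZT,1))
    if 10.7<b<12.2 and 9<d<=b-.2: break
    p=p+np.clip((11.4-b)*.00008,-.0004,.0004)*EX-[0,0,np.clip((10.2-d)*.00008,-.0005,.0004)]
    arm.move_linear(p,.02)
st()
```

```text
16.5 17.9 0.4 24.3
11.2 12.4 0.1 16.7
10.2 11.1 0.5 15.1
10.6 10.8 0.2 15.1
10.6 10.9 -0.0 15.2
10.9 10.8 0.2 15.3
10.8 10.5 -0.2 15.0
 t 38.86 p [ 0.6145 -0.1395  0.0163] F [-9.7  1.   9.8] w 0.003 g 7.3
```

Run:
```python
from h import *
arm.hold(.5);st();print(job.sign_off())
```

```text
t 39.36 p [ 0.6145 -0.1395  0.0162] F [-10.3   2.3  10.9] w 0.0 g 7.3
the job is handed in; nothing more can be done
None
```

The batten is seated bevel-out against the fence and stop, and the job was handed in at 39.4 s with the arm still holding a diagonal push of about 15 N. The push peaked at about 24 N before I trimmed it, and my first grasp closed on air because the fingertips end 37 mm short of the reported TCP.

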